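# Press a plug home with bench-mounted locking pliers and release them

## Task

Use the locking pliers on their bench stand to press the brass plug fully home in its holder: push the splayed handle in, gently, until it snaps over centre and the pliers stay locked on the plug by themselves; do not bear on the handle once it has snapped, and take the hand off it for a second. Then free the pliers by pushing in the release lever at the tail of the fixed handle (do not pry the handle), so that the jaw springs open and the plug is left seated, and leave everything else on the desk where it is.

Things in the scene. Friction and masses are not known exactly. Their poses are not given: they have to be found in the camera images.
- pliers: stand and fixed half of the pliers, bolted down. Origin on the desk under the vertical pivot; x runs along the pliers to the jaws. Flat, mid-plane 58 mm up, on a steel plate 215x85x12 mm (x -132..82, y -43..43). Fixed handle: steel bar 18 mm high from the pivot to x -131, y 0..16. Nothing is above 77 mm. Moving handle and plug holder are on the -y side, moving jaw and release lever on the +y side
- moving_handle: handle and jaw in one, a steel bar on the pivot (its origin, 58 mm up); rubber grip 16 mm wide, 18 mm high, 57 to 127 mm from the pivot. Starts splayed 0.83 rad to -y from the fixed handle; push it towards the fixed handle (clockwise from above). The toggle is set differently each time: it locks anywhere 0.2 to 0.38 rad from the fixed handle, to be felt. Short of that it springs back
- handle_grip (a point): the place to push: on the handle's centre line, 105 mm from the pivot, half-way up the grip. Resistance rises to 9 to 15 N (up to 24 N to restart it where it stood still), falls to a few N and is gone once dead centre is passed: the handle snaps by itself some 5 mm on to a hard stop, away from what pushed it. Over 35 N, or over 12 N against the stop, does damage; nearer the pivot takes more force
- release_lever: steel blade 58 mm long, 5 mm thick, 14 mm high, on edge, 58 mm up. Origin at its vertical hinge, near x -95, y 26 mm (up to 9 off) of the pliers. At rest it leans out to +y by 0.6 rad from the fixed handle's tail; pushed to -y (anticlockwise) it turns up to 0.5 rad to a hard stop and springs back. Freeing locked pliers takes 3 to 10 N at its pad, about two thirds of the way. Over 30 N does damage
- lever_pad (a point): point in the release lever's blade 48 mm from its hinge, mid-thickness, half-way up; the place to push
- jaw_pad (a point): centre of the face of the round sprung pad (17 mm wide) on the end of the moving jaw. In the pliers' frame it moves along -y to close; y about -13 mm when locked on the seated plug, y above 0 when open
- plug_face (a point): centre of the outer face of the plug's head (17 mm wide, 3 mm thick). The jaw pushes the plug along -y of the pliers' frame into its aluminium holder (x 39..71, y -46..-16 mm); fully home its head lies on the holder and this point is at y = -13 mm; it starts 5 to 7 mm short and stays where it is pushed
- cup_near: white specimen cup 73 mm wide, 41 mm high, near the release lever; a bystander
- slide_frame: white slide frame 105x60x8 mm lying past the pliers' tail; a bystander
- tweezers: steel tweezers 124 mm long, 9 mm high; a bystander
- cup_far: another white specimen cup, 73 mm wide, 42 mm high; a bystander
- mouse: computer mouse 115x61x36 mm; a bystander
- tape_roll: roll of tape 100 mm wide, 24 mm high; a bystander
- wipes_box: carton of wipes 115x115x100 mm; a bystander

How it is judged (in metres and radians):
On the way, in this order (a step that is already met when the one before it is completed fails the run):
1. the plug is fully home and the pliers stay locked on it with the robot off them (y of plug_face in the frame of pliers below -0.0122 m and y of jaw_pad in the frame of pliers below -0.0112 m and contact force between each of the fingers, the arm and pliers below 0.3 N), for 0.5 s.
2. the release lever is pushed, without touching the handle, while the jaw is still locked (distance of lever_pad from where it was at the start of the episode above 0.004 m and y of jaw_pad in the frame of pliers below -0.0112 m and contact force between each of the fingers, the arm and moving_handle below 0.3 N), for 0.02 s.
3. the jaw springs open (begins to leave the plug) with the lever pushed and the handle untouched (distance of lever_pad from where it was at the start of the episode above 0.004 m and y of jaw_pad in the frame of pliers above -0.0095 m and contact force between each of the fingers, the arm and moving_handle below 0.3 N), for 0.02 s.
At the end, for the whole second after the job is handed in: the plug's face is within 0.8 mm of fully home, the moving jaw is at least 8 mm off the seated plug, the release lever is back within 2 mm of rest, the handle is still, and the robot touches no part of the pliers (y of plug_face in the frame of pliers below -0.0122 m and y of jaw_pad in the frame of pliers above -0.005 m and distance of lever_pad from where it was at the start of the episode below 0.002 m and linear speed of moving_handle below 0.02 m/s and contact force between each of the fingers, the arm and pliers below 0.3 N).
It fails at once if the handle is pushed on against its stop with more than 12 N once it has snapped over (contact force between any of the fingers, the arm and moving_handle above 12 N and y of handle_grip in the frame of release_lever above -0.059 m).
It fails at once if the moving handle is loaded with more than 35 N (contact force between any of the fingers, the arm and moving_handle above 35 N).
It fails at once if the release lever is loaded with more than 30 N (contact force between any of the fingers, the arm and release_lever above 30 N).
It fails at once if a bystander is moved by more than 30 mm (distance of any of cup_near, slide_frame, tweezers, cup_far, mouse, tape_roll, wipes_box from where it was at the start of the episode above 0.03 m).
It also fails if it takes over 72 s, if anything falls off the work surface, if the arm or the gripper's body presses on something with over 40 N, if the wrist force passes 120 N, or if a joint passes its speed limit or range.

## Robot

A 6-joint arm with a two-finger parallel gripper is mounted at the origin on a cart in front of the work surface, level with it; the furniture and walls round the work are solid. World frame = base frame: x ahead of the robot, y to its left, z up, the work surface at z = 0. Lengths are in mm, angles in degrees, forces in N, time in s.
With the tool pointing down it reaches from about 300 to 850 mm from the base axis. Payload 4.2 kg.
Tool frame: the origin (TCP) lies at the very end of the fingers, on their centre line; the grasp point (between the pads) lies 19 mm behind it; x points along the fingers, z is the direction in which the jaws open and shut, and the axes are right-handed (so a half turn about x gives the same grasp; the last joint's range is limited). The gripper opens to 91 mm and grips with 3 to 60 N. Pads are 32 mm wide; open, the fingers measure 118 mm over their backs; the gripper's body (76 mm by 178 mm) begins 60 mm behind the grasp point.
Start: joints at [-1.146, 18.312, 89.639, -0, 72.044, -1.146], TCP at [575.016, 0, 213.976] pointing down, gripper open.
Joint ranges: [-177.97, 177.97], [-48.28, 115.42], [12.27, 149.76], [-77.06, 257.06], [2.81, 150.46], [-146.56, 146.56]. Speed limits (degrees/s): [147.25, 147.25, 180, 180, 180, 180].

## Interface

Orientations are given as [roll, pitch, yaw] about the fixed x, y, z axes, in that order (R = Rz(yaw) Ry(pitch) Rx(roll)).
In Python, from workcell import state, grab_frame, camera_info, env, search_frame, place_of gives the robot as it stands.
- The arm moves only by the tool drive_tool, never from a script. Its argument "plan" is a list of rows, each a list of 7 numbers: the turn, a rotation vector about the world's x, y, z in degrees, then the shift along the world's x, y, z in mm, then the finger opening in mm, from 0 to 91.2. In form: [[wx, wy, wz, dx, dy, dz, jaw], ...]. A call has 1 to 10 rows; each row is the pose to reach, as a shift and turn from the pose measured when the call began; what a row does not reach only later rows make up. A row lasts 1/8 s, in which the tool goes at most 62.5 mm and 10.7 degrees, less where a joint would pass 70% of its speed; a pose out of reach is approached as far as the arm can. A call with a gripper value outside its range is refused whole. The fingers move at their own pace and stop on an object; "grip_force" is the grip in N (left out, the last holds). Time passes only in rows, so rows that repeat a pose let the fingers close. It gives the time, the measured TCP pose, the force and the opening at its end, in the units of the state.
- state(): the state, without advancing time (a new reading comes with each control period).
- grab_frame(name): name is "scene" or "top" or "wrist"; returns the picture (400x640x3 uint8, red, green, blue); there is no depth.
- camera_info(name): a dict with "intrinsics" (3x3 intrinsics, pixels), "origin" and "orientation" of the camera in the world; the wrist camera has in their place "hand_eye" (4x4, takes a point from camera to tool coordinates, whose origin is the TCP and whose axes are the tool frame's). Camera axes: x right, y down, z forward; pixel columns grow to the right and rows downward; lengths in mm; the calibration is good to about 2 mm. The wrist camera is an equidistant fisheye: a pixel r from the principal point sees the ray r / f radians off the axis. A picture is of the moment at which its call begins: read the wrist's pose just before it. camera_info takes no time and is no camera call.
- env.job_done(): hands the job in, once; it reports no verdict.
Trained networks look in the newest picture that a camera, given by its name, has taken for a name from the list of things; names that differ only in an ending like _2 or _b are one class to them, and where a whole thing is asked for, a point or a joint stands for the part that bears it (a point fixed in the world has none). Each returns a list of dicts, best first, with "p" (0 to 1); they miss things now and then, are a little off and sometimes report something else, mostly with a low value. They report only what shows in the picture. A call takes as long as a camera call.
- search_frame(camera, label): "rect" ([left, top, right, bottom] as shares, 0 to 1, of the picture: columns of its width, rows of its height, round what is visible of it).
- place_of(camera, label): "location" ([column, row] as shares, 0 to 1, of the picture: columns of its width, rows of its height: a listed point, or the origin of a listed thing).
The state is a dict: "time_s": time; "qpos": joint angles; "qvel": joint speeds; "effort": joint torques, N m; "ee_pos": TCP position; "ee_rot": TCP orientation; "force": force on the tool from outside, world axes, zero at the start; "torque": the same for the moment, N m; "gripper_width": finger opening in mm.
Only numpy, scipy, OpenCV 4.12 (cv2) and the standard library are available. Lean on these libraries where they do the work, as an engineer would, in place of code of your own. Each camera call takes 0.05 s, during which the arm holds its last target. There are 200 camera calls.

## Working session

There is one attempt and no reset: what is moved stays moved. The work goes in short steps, Python scripts to look and compute and a tool call to move; the robot and the scene stay as the last step left them, time stands still between calls to the robot, and variables do not carry over. Pictures are saved under pics/ and viewed, about 8 in all and at most 12, crops included, and the job is handed in when it is done.

Besides the shell and the picture viewer there is one more tool, called as a command line: name --pt "numbers of a row" for each row, then --argument value for the rest. drive_tool: Moves the arm, as the interface text tells. Its arguments: {"type":"object","properties":{"plan":{"type":"array"},"grip_force":{"type":"number"}},"required":["plan"]}

```bash
mkdir -p pics; cat > h.py <<'E'
import numpy as np, cv2
from workcell import state, grab_frame, camera_info, env, search_frame, place_of
from scipy.spatial.transform import Rotation as R
def ray(cam,px,st=None):
    ci=camera_info(cam);K=np.array(ci["intrinsics"])
    x=(px[0]-K[0,2])/K[0,0];y=(px[1]-K[1,2])/K[1,1]
    if cam=="wrist":
        r=np.hypot(x,y);d=np.array([x/r*np.sin(r),y/r*np.sin(r),np.cos(r)]) if r>1e-9 else np.array([0,0,1.])
        H=np.array(ci["hand_eye"]);T=np.eye(4);T[:3,:3]=R.from_euler('xyz',st["ee_rot"],degrees=True).as_matrix();T[:3,3]=st["ee_pos"]
        M=T@H;return M[:3,3],M[:3,:3]@d
    o=np.array(ci["orientation"])
    if o.shape!=(3,3): o=R.from_euler('xyz',o,degrees=True).as_matrix()
    return np.array(ci["origin"]),o@np.array([x,y,1.])
def atz(cam,px,z,st=None):
    o,d=ray(cam,px,st);return o+d*(z-o[2])/d[2]
def save(cam,name):
    im=grab_frame(cam);cv2.imwrite(f"pics/{name}.png",im[:,:,::-1]);return im
E
python3 - <<'E'
from h import *
print(state()); 
for c in("scene","top","wrist"):print(c,camera_info(c))
a=save("top","top0");b=save("scene","scene0")
cv2.imwrite("pics/a.png",np.vstack([cv2.resize(a,(480,300)),cv2.resize(b,(480,300))])[:,:,::-1])
for c in("top","scene"):
  for l,z in(("pliers",0),("moving_handle",58),("handle_grip",58),("release_lever",58),("lever_pad",58),("jaw_pad",58),("plug_face",58),("cup_near",0),("slide_frame",0)):
    for r in place_of(c,l)[:2]:
      p=np.array(r["location"])*[640,400];print(c,l,round(r["p"],2),p.round(),atz(c,p,z).round(1))
E
```

```text
{'time_s': 0.0, 'qpos': array([-1.14609929e+00,  1.83516234e+01,  8.97067737e+01,  1.12207467e-04,
        7.20425692e+01, -1.14707805e+00]), 'qvel': array([ 0.06751004,  0.0980893 , -0.01773508,  0.01542012,  0.08918869,
        0.03287728]), 'effort': array([-5.01459035e-04, -4.12465632e+01, -2.31973493e+01,  7.28826877e-02,
        4.58198413e-02, -1.41870069e-04]), 'ee_pos': array([5.74497900e+02, 9.59370139e-03, 2.13117959e+02]), 'ee_rot': array([178.79238361,  89.89903371, 178.79332768]), 'force': array([-0.17326161,  0.29779457,  0.52832755]), 'torque': array([-0.06365992, -0.02349772,  0.04645221]), 'gripper_width': 91.01243922008236}
scene {'intrinsics': array([[369.19732936,   0.        , 314.10102521],
       [  0.        , 369.19732936, 197.09310305],
       [  0.        ,   0.        ,   1.        ]]), 'origin': array([-422.46285578, -599.37928307,  642.57091733]), 'orientation': array([-117.53960296,   -0.82329236,  -63.42581973])}
top {'intrinsics': array([[469.65808855,   0.        , 310.59909743],
       [  0.        , 469.65808855, 194.21849742],
       [  0.       
[... 994 characters left out ...]
52 [339. 218.] [ 479.4 -214.    58. ]
top lever_pad 0.47 [338. 236.] [ 416.9 -213.4   58. ]
top cup_near 0.79 [302. 223.] [459.  -83.2   0. ]
top slide_frame 0.71 [367. 243.] [ 394.9 -321.4    0. ]
scene pliers 0.87 [337. 219.] [ 575.4 -196.3    0. ]
scene pliers 0.64 [374. 268.] [ 384.1 -391.4    0. ]
scene moving_handle 0.65 [335. 205.] [ 563.  -191.2   58. ]
scene handle_grip 0.49 [359. 216.] [ 536.  -285.7   58. ]
scene release_lever 0.44 [330. 221.] [ 467.7 -217.1   58. ]
scene lever_pad 0.4 [322. 229.] [ 412.  -218.3   58. ]
scene jaw_pad 0.16 [334. 203.] [ 574.2 -183.    58. ]
scene cup_near 0.97 [292. 226.] [468.5 -84.    0. ]
scene slide_frame 0.67 [350. 255.] [ 409.4 -309.     0. ]
```

View pics/top0.png

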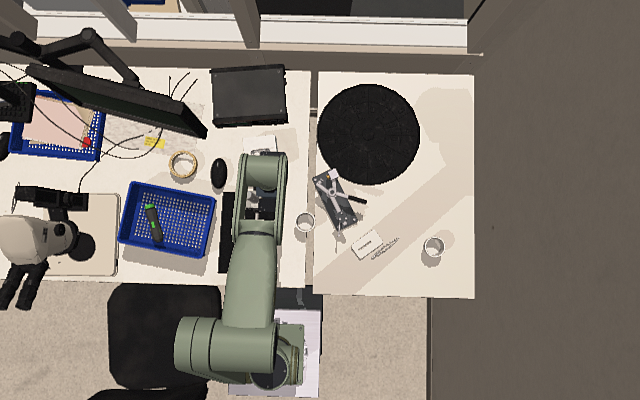

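drive_tool --pt "0 0 0 -15 -50 15 0" --pt "0 0 0 -30 -100 30 0" --pt "0 0 0 -45 -150 40 0" --pt "0 0 0 -55 -200 40 0" --pt "0 0 0 -65 -240 40 0" --pt "0 0 0 -65 -240 40 0" --pt "0 0 0 -65 -240 40 0"

```text
time_s: 1.88
ee_pos: [510.1, -239.5, 253.9]
ee_rot: [80.3, 90.0, 80.3]
force: [-0.8, -0.2, 1.0]
gripper_width: 24.3
```

```bash
cat > look.py <<'E'
from h import *
import sys
st=state();print(st["ee_pos"].round(1),st["ee_rot"].round(1),st["time_s"],st["force"].round(1),st["gripper_width"])
n=sys.argv[1];save("wrist",n)
for l,z in(("pliers",0),("moving_handle",58),("handle_grip",58),("release_lever",58),("lever_pad",58),("jaw_pad",58),("plug_face",58)):
    for r in place_of("wrist",l)[:2]:
      p=np.array(r["location"])*[640,400];print(l,round(r["p"],2),p.round(),atz("wrist",p,z,st).round(1))
E
python3 look.py w1
```

```text
[ 510.1 -239.5  253.9] [80.3 90.  80.3] 1.875 [-0.8 -0.2  1. ] 24.251004409433225
pliers 0.91 [366. 134.] [ 574.6 -192.7    0. ]
moving_handle 0.57 [375. 135.] [ 576.7 -190.8   58. ]
handle_grip 0.71 [346. 212.] [ 544.2 -285.7   58. ]
release_lever 0.46 [293. 158.] [ 479.5 -218.8   58. ]
lever_pad 0.78 [251. 155.] [ 427.9 -214.3   58. ]
jaw_pad 0.64 [409. 104.] [ 617.6 -151.7   58. ]
plug_face 0.59 [419. 117.] [ 631.4 -166.1   58. ]
```

View pics/w1.png

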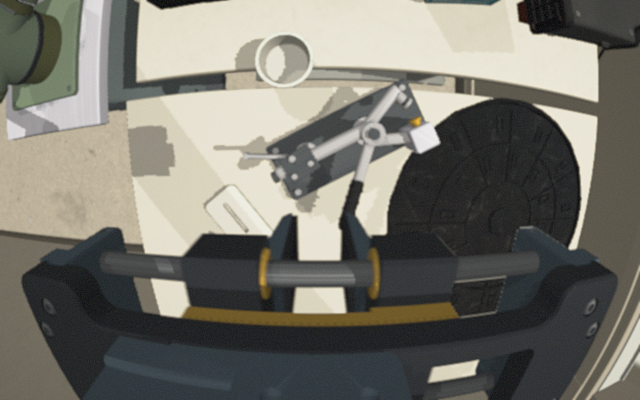

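```bash
python3 - <<'E'
import cv2
a=cv2.imread("pics/w1.png")[70:230,230:450];cv2.imwrite("pics/c1.png",cv2.resize(a,None,fx=3.6,fy=3.6,interpolation=cv2.INTER_CUBIC))
E
```

```text
(no output)
```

View pics/c1.png

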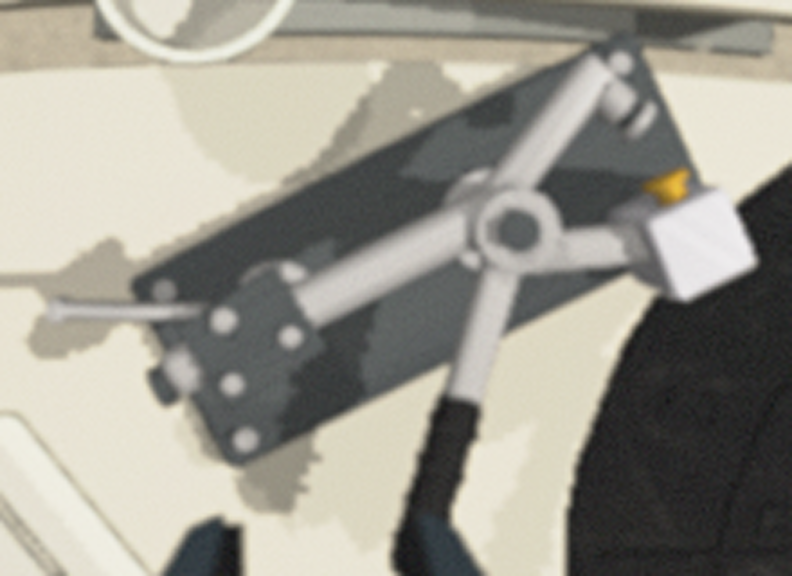

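```bash
python3 - <<'E'
from h import *
st=state()
def q(n,c,z):
    p=atz("wrist",(230+c[0]/3.6,70+c[1]/3.6),z,st);print(n,p.round(1));return p
a=q("c1",(133,285),12);b=q("c2",(235,465),12);c=q("c3",(612,35),12);d=q("c4",(700,180),12)
for u,v in((c,a),(d,b),(a,b),(c,d)):
    w=u-v;print(np.linalg.norm(w),np.degrees(np.arctan2(w[1],w[0])))
yaw=np.radians(np.mean([np.degrees(np.arctan2(*(c-a)[1::-1])),np.degrees(np.arctan2(*(d-b)[1::-1]))]))
cen=(a+b+c+d)/4; piv2=cen[:2]+np.array([np.cos(yaw),np.sin(yaw)])*25;print("yaw",np.degrees(yaw),"pivot from plate",piv2)
P=q("piv",(517,229),72)
Rm=np.array([[np.cos(yaw),np.sin(yaw)],[-np.sin(yaw),np.cos(yaw)]])
for n,cc,z in(("lever tip",(50,312),65),("lever in",(200,312),65),("bolt",(222,320),70),("plug",(655,183),58),("jawpad",(645,115),58),("grip start",(463,400),67),("grip mid",(430,520),67),("pivot",(517,229),72)):
    p=q(n,cc,z);print("   local(P)",(Rm@(p[:2]-P[:2])).round(1),"(plate)",(Rm@(p[:2]-piv2)).round(1))
E
```

```text
c1 [ 440.3 -213.    12. ]
c2 [ 477.6 -282.9   12. ]
c3 [ 618.6 -117.1   12. ]
c4 [ 654.7 -170.4   12. ]
202.38371159029873 28.280996224238244
209.8196437093241 32.431394615212
79.19934330679826 118.07063083736267
64.35197810457066 124.16308864139883
yaw 30.356195419725122 pivot from plate [ 569.36129385 -183.22839221]
piv [ 572.7 -187.9   72. ]
lever tip [ 421.  -215.3   65. ]
   local(P) [-144.8   53. ] (plate) [-144.3   47.3]
lever in [ 471.1 -216.    65. ]
   local(P) [-101.8   27. ] (plate) [-101.3   21.3]
bolt [ 478.7 -218.    70. ]
   local(P) [-96.3  21.5] (plate) [-95.8  15.8]
plug [ 622.4 -171.7   58. ]
   local(P) [ 51.1 -11.1] (plate) [ 51.6 -16.8]
jawpad [ 618.2 -148.9   58. ]
   local(P) [59.  10.7] (plate) [59.5  4.9]
grip start [ 557.4 -244.9   67. ]
   local(P) [-42.  -41.4] (plate) [-41.5 -47.1]
grip mid [ 547.5 -286.6   67. ]
   local(P) [-71.6 -72.4] (plate) [-71.  -78.1]
pivot [ 572.7 -187.9   72. ]
   local(P) [0. 0.] (plate) [ 0.5 -5.7]
```

```bash
python3 - <<'E'
import cv2
a=cv2.imread("pics/scene0.png")[130:290,260:460];cv2.imwrite("pics/c2.png",cv2.resize(a,None,fx=3.6,fy=3.6,interpolation=cv2.INTER_CUBIC))
E
```

```text
(no output)
```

View pics/c2.png

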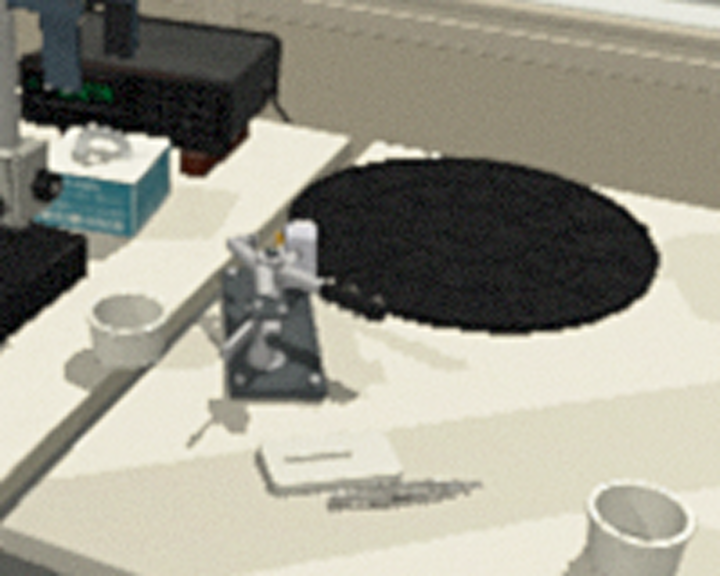

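drive_tool --pt "0 0 -7 40 -30 0 0" --pt "0 0 -14 82 -61 0 0" --pt "0 0 -14 82 -61 -50 0" --pt "0 0 -14 82 -61 -100 0" --pt "0 0 -14 82 -61 -150 0" --pt "0 0 -14 82 -61 -190 0" --pt "0 0 -14 82 -61 -207 0" --pt "0 0 -14 82 -61 -207 0" --pt "0 0 -14 82 -61 -207 0"

```text
time_s: 3.4
ee_pos: [593.6, -301.1, 49.0]
ee_rot: [-13.3, 89.8, -27.2]
force: [0.2, -0.1, 0.6]
gripper_width: 0.6
```

```bash
python3 look.py w2; python3 -c "
from h import *
s=state();print(R.from_euler('xyz',s['ee_rot'],degrees=True).as_matrix().round(3))"
```

```text
[ 593.6 -301.1   49. ] [-13.3  89.8 -27.2] 3.4 [ 0.2 -0.1  0.6] 0.5566651575700636
pliers 0.91 [252.  72.] [ 573.5 -188.4    0. ]
handle_grip 0.93 [237. 247.] [ 547.  -290.6   58. ]
lever_pad 0.71 [ 59. 174.] [ 428.8 -213.    58. ]
lever_pad 0.25 [236. 245.] [ 546.7 -289.2   58. ]
plug_face 0.63 [319.   0.] [ 626.1 -169.5   58. ]
[[ 0.001  0.241  0.971]
 [-0.     0.971 -0.241]
 [-1.    -0.     0.001]]
```

View pics/w2.png

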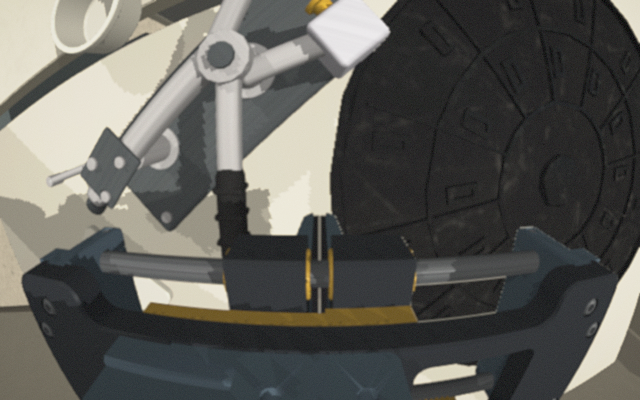

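drive_tool --pt "0 0 0 -8 2 -1 0" --pt "0 0 0 -14 3.5 -1 0" --pt "0 0 0 -18 4.5 -1 0" --pt "0 0 0 -21 5 -1 0" --pt "0 0 0 -23 5.5 -1 0" --pt "0 0 0 -24 6 -1 0"

```text
time_s: 4.55
ee_pos: [568.3, -294.5, 46.5]
ee_rot: [-11.7, 89.9, -25.7]
force: [-0.2, -0.6, 0.5]
gripper_width: 0.0
```

```bash
cat > tab.py <<'E'
from h import *
import sys
s=float(sys.argv[1]);P=np.array([573,-188.])
st=state();e=st["ee_pos"];M=R.from_euler('xyz',st["ee_rot"],degrees=True).as_matrix()
az=np.degrees(np.arctan2(M[1,2],M[0,2]));d=e[:2]-P
print(st["time_s"],e.round(1),st["force"].round(1),"az",az.round(1))
for th in map(float,sys.argv[2:]):
    t=np.radians(th);u=np.array([np.cos(t),np.sin(t)]);n=np.array([-u[1],u[0]])
    if th==float(sys.argv[2]):
        print("now along",d@u,"off",d@n,"Fn",st["force"][:2]@n)
    print(th,"turn",round(th-270-az,1),(P+105*u+s*n-e[:2]).round(1))
E
python3 tab.py 21.5 256 254 252 250 248 246 244 242 240 238 236 234
```

```text
4.55 [ 568.3 -294.5   46.5] [-0.2 -0.6  0.5] az -13.9
now along 104.4912683896423 off 21.199570222715312 Fn -0.02033619305053538
256.0 turn -0.1 [ 0.2 -0.6]
254.0 turn -2.1 [-3.6 -0.3]
252.0 turn -4.1 [-7.3  0. ]
250.0 turn -6.1 [-11.    0.5]
248.0 turn -8.1 [-14.7   1.1]
246.0 turn -10.1 [-18.4   1.8]
244.0 turn -12.1 [-22.    2.7]
242.0 turn -14.1 [-25.6   3.7]
240.0 turn -16.1 [-29.2   4.8]
238.0 turn -18.1 [-32.7   6.1]
236.0 turn -20.1 [-36.2   7.4]
234.0 turn -22.1 [-39.6   8.9]
```

drive_tool --pt "0 0 -1 -1.8 -0.4 0 0" --pt "0 0 -2 -3.6 -0.3 0 0" --pt "0 0 -3 -5.5 0 0 0" --pt "0 0 -4 -7.3 0 0 0" --pt "0 0 -5 -9.1 0.3 0 0" --pt "0 0 -6 -11 0.5 0 0"

```text
time_s: 5.3
ee_pos: [557.3, -294.0, 46.6]
ee_rot: [-7.7, 89.9, -27.7]
force: [0.2, -0.0, -0.2]
gripper_width: 0.4
```

```bash
python3 tab.py 21.5 250 248 246 244 242 240 238 236 234
```

```text
5.3 [ 557.3 -294.    46.6] [ 0.2 -0.  -0.2] az -20.0
now along 105.01317552932585 off 21.51459519157925 Fn 0.2268875720643451
250.0 turn 0.0 [-0.  0.]
248.0 turn -2.0 [-3.7  0.6]
246.0 turn -4.0 [-7.4  1.4]
244.0 turn -6.0 [-11.    2.2]
242.0 turn -8.0 [-14.6   3.2]
240.0 turn -10.0 [-18.2   4.4]
238.0 turn -12.0 [-21.7   5.6]
236.0 turn -14.0 [-25.2   7. ]
234.0 turn -16.0 [-28.6   8.5]
```

drive_tool --pt "0 0 -1 -1.8 0.3 0 0" --pt "0 0 -2 -3.7 0.6 0 0" --pt "0 0 -3 -5.5 1 0 0" --pt "0 0 -4 -7.4 1.4 0 0"

```text
time_s: 5.8
ee_pos: [551.2, -293.2, 46.8]
ee_rot: [-1.1, 89.7, -25.2]
force: [6.6, -1.4, -3.1]
gripper_width: 0.3
```

```bash
python3 tab.py 21.5 246 244 242 240 238 236 234;python3 look.py w3
```

```text
5.8 [ 551.2 -293.2   46.8] [ 6.6 -1.4 -3.1] az -24.1
now along 104.93424044294703 off 22.84824051742955 Fn 6.611037061166131
246.0 turn 0.1 [-1.3  0.5]
244.0 turn -1.9 [-4.9  1.4]
242.0 turn -3.9 [-8.5  2.4]
240.0 turn -5.9 [-12.1   3.5]
238.0 turn -7.9 [-15.6   4.7]
236.0 turn -9.9 [-19.1   6.1]
234.0 turn -11.9 [-22.5   7.6]
[ 551.2 -293.2   46.8] [ -1.1  89.7 -25.2] 5.8 [ 6.6 -1.4 -3.1] 0.30240123068717334
pliers 0.9 [286.  74.] [ 571.9 -190.9    0. ]
handle_grip 0.95 [287. 246.] [ 535.3 -284.5   58. ]
lever_pad 0.67 [ 98. 206.] [ 430.1 -213.    58. ]
```

View pics/w3.png

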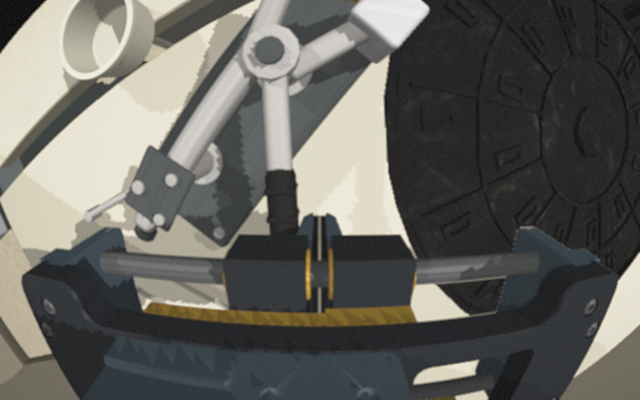

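```bash
python3 tab.py 17.5 249 248 247 246 245 244 243 242 241 240
```

```text
6.2 [ 551.2 -293.1   46.8] [ 5.6 -2.2 -2.3] az -24.0
now along 105.96534681171732 off 17.331013390230947 Fn 6.010956356364052
249.0 turn 3.0 [0.5 0.8]
248.0 turn 2.0 [-1.3  1.2]
247.0 turn 1.0 [-3.1  1.6]
246.0 turn 0.0 [-4.9  2.1]
245.0 turn -1.0 [-6.7  2.6]
244.0 turn -2.0 [-8.5  3.1]
243.0 turn -3.0 [-10.3   3.6]
242.0 turn -4.0 [-12.    4.2]
241.0 turn -5.0 [-13.8   4.8]
240.0 turn -6.0 [-15.5   5.5]
```

drive_tool --pt "0 0 1 -2 1.2 0 0" --pt "0 0 0 -3.5 1.7 0 0" --pt "0 0 0 -4.9 2.1 0 0" --pt "0 0 -1 -6.7 2.6 0 0" --pt "0 0 -2 -8.5 3.1 0 0"

```text
time_s: 6.82
ee_pos: [547.8, -292.5, 47.9]
ee_rot: [-1.0, 89.0, -27.1]
force: [14.8, -4.8, -6.8]
gripper_width: 0.2
```

```bash
python3 tab.py 17.5 245 244 243 242 241 240 239 238 237 236 235 234
```

```text
6.825 [ 547.8 -292.5   47.9] [14.8 -4.8 -6.8] az -26.1
now along 105.32844853009144 off 21.3653730893051 Fn 15.418746210110642
245.0 turn 1.1 [-3.4  1.9]
244.0 turn 0.1 [-5.1  2.4]
243.0 turn -0.9 [-6.9  3. ]
242.0 turn -1.9 [-8.7  3.6]
241.0 turn -2.9 [-10.4   4.2]
240.0 turn -3.9 [-12.2   4.8]
239.0 turn -4.9 [-13.9   5.5]
238.0 turn -5.9 [-15.7   6.2]
237.0 turn -6.9 [-17.4   6.9]
236.0 turn -7.9 [-19.1   7.7]
235.0 turn -8.9 [-20.7   8.4]
234.0 turn -9.9 [-22.4   9.3]
```

drive_tool --pt "0 0 0 -6 2.7 0 0" --pt "0 0 0 -7.2 3 0 0"

```text
time_s: 7.08
ee_pos: [547.8, -292.6, 49.0]
ee_rot: [0.0, 88.0, -26.0]
force: [17.9, -6.5, -11.6]
gripper_width: 0.5
```

```bash
python3 tab.py 17.5 245 244 243 242 241 240 239 238 237 236 235 234
```

```text
7.075 [ 547.8 -292.6   49. ] [ 17.9  -6.5 -11.6] az -26.1
now along 105.49914283464443 off 21.342067545074464 Fn 18.973125149389052
245.0 turn 1.1 [-3.3  2.1]
244.0 turn 0.1 [-5.1  2.6]
243.0 turn -0.9 [-6.8  3.1]
242.0 turn -1.9 [-8.6  3.7]
241.0 turn -2.9 [-10.4   4.3]
240.0 turn -3.9 [-12.1   5. ]
239.0 turn -4.9 [-13.8   5.6]
238.0 turn -5.9 [-15.6   6.3]
237.0 turn -6.9 [-17.3   7. ]
236.0 turn -7.9 [-19.    7.8]
235.0 turn -8.9 [-20.6   8.6]
234.0 turn -9.9 [-22.3   9.4]
```

drive_tool --pt "0.9 1.8 0 -6.5 2.8 -1.5 0" --pt "0.9 1.8 0 -7.2 3 -2.5 0"

```text
time_s: 7.32
ee_pos: [545.4, -291.9, 48.4]
ee_rot: [0.9, 89.4, -25.2]
force: [10.2, -2.1, 4.0]
gripper_width: 0.4
```

```bash
python3 tab.py 17.5 245 244 243 242 241 240 239 238 237 236 235 234
```

```text
7.325 [ 545.4 -291.9   48.4] [10.2 -2.1  4. ] az -26.1
now along 105.82467434526517 off 18.881124805454576 Fn 10.152116086986295
245.0 turn 1.1 [-0.9  1.3]
244.0 turn 0.1 [-2.7  1.8]
243.0 turn -0.9 [-4.5  2.4]
242.0 turn -1.9 [-6.2  3. ]
241.0 turn -2.9 [-8.   3.6]
240.0 turn -3.9 [-9.7  4.2]
239.0 turn -4.9 [-11.5   4.9]
238.0 turn -5.9 [-13.2   5.6]
237.0 turn -6.9 [-14.9   6.3]
236.0 turn -7.9 [-16.6   7.1]
235.0 turn -8.9 [-18.3   7.8]
234.0 turn -9.9 [-19.9   8.7]
```

drive_tool --pt "0.3 0.5 -1 -6.2 3 -1.5 0" --pt "0.3 0.5 -2 -8 3.6 -1.5 0" --pt "0.3 0.5 -3 -9.7 4.2 -1.5 0" --pt "0.3 0.5 -4 -11.5 4.9 -1.5 0"

```text
time_s: 7.82
ee_pos: [542.8, -291.8, 49.0]
ee_rot: [3.0, 88.6, -27.1]
force: [19.1, -9.4, -9.7]
gripper_width: 0.6
```

```bash
python3 tab.py 17.5 243 242 241 240 239 238 237 236 235 234 233 232 231
```

```text
7.825 [ 542.8 -291.8   49. ] [19.1 -9.4 -9.7] az -30.1
now along 106.16227042782984 off 20.198979121879766 Fn 21.230886532744023
243.0 turn 3.1 [-1.9  2.3]
242.0 turn 2.1 [-3.6  2.8]
241.0 turn 1.1 [-5.4  3.4]
240.0 turn 0.1 [-7.1  4.1]
239.0 turn -0.9 [-8.9  4.7]
238.0 turn -1.9 [-10.6   5.4]
237.0 turn -2.9 [-12.3   6.2]
236.0 turn -3.9 [-14.    6.9]
235.0 turn -4.9 [-15.7   7.7]
234.0 turn -5.9 [-17.4   8.5]
233.0 turn -6.9 [-19.    9.4]
232.0 turn -7.9 [-20.7  10.2]
231.0 turn -8.9 [-22.3  11.1]
```

drive_tool --pt "0.7 1.3 0 -7.5 4.2 -1.5 0" --pt "0.7 1.3 0 -8 4.4 -2.5 0"

```text
time_s: 8.07
ee_pos: [543.0, -291.8, 48.7]
ee_rot: [2.3, 89.0, -27.7]
force: [15.4, -8.0, -2.0]
gripper_width: 0.6
```

```bash
python3 tab.py 17.5 243 242 241 240 239 238 237 236 235 234 233 232 231
```

```text
8.075 [ 543.  -291.8   48.7] [15.4 -8.  -2. ] az -30.0
now along 106.12797605790246 off 20.414667333598207 Fn 17.339102000958775
243.0 turn 3.0 [-2.1  2.3]
242.0 turn 2.0 [-3.9  2.9]
241.0 turn 1.0 [-5.6  3.5]
240.0 turn 0.0 [-7.4  4.1]
239.0 turn -1.0 [-9.1  4.8]
238.0 turn -2.0 [-10.8   5.5]
237.0 turn -3.0 [-12.5   6.2]
236.0 turn -4.0 [-14.2   7. ]
235.0 turn -5.0 [-15.9   7.8]
234.0 turn -6.0 [-17.6   8.6]
233.0 turn -7.0 [-19.2   9.4]
232.0 turn -8.0 [-20.9  10.3]
231.0 turn -9.0 [-22.5  11.2]
```

drive_tool --pt "0.5 0.9 0 -9.5 4.8 -1.5 0" --pt "0.5 0.9 -1 -11 5.5 -2 0"

```text
time_s: 8.32
ee_pos: [542.8, -292.0, 49.1]
ee_rot: [3.2, 88.4, -27.8]
force: [22.4, -10.8, -10.1]
gripper_width: -0.0
```

```bash
python3 tab.py 17.5 243 242 241 240 239 238 237 236 235 234 233 232 231
```

```text
8.325 [ 542.8 -292.    49.1] [ 22.4 -10.8 -10.1] az -31.0
now along 106.3765563909915 off 20.30407980567782 Fn 24.892152180913147
243.0 turn 4.0 [-1.9  2.5]
242.0 turn 3.0 [-3.6  3.1]
241.0 turn 2.0 [-5.4  3.7]
240.0 turn 1.0 [-7.1  4.3]
239.0 turn 0.0 [-8.9  5. ]
238.0 turn -1.0 [-10.6   5.7]
237.0 turn -2.0 [-12.3   6.4]
236.0 turn -3.0 [-14.    7.2]
235.0 turn -4.0 [-15.7   8. ]
234.0 turn -5.0 [-17.4   8.8]
233.0 turn -6.0 [-19.    9.6]
232.0 turn -7.0 [-20.7  10.5]
231.0 turn -8.0 [-22.3  11.4]
```

```bash
python3 look.py w4; python3 -c "
import cv2
a=cv2.imread('pics/w4.png')[30:330,160:460];cv2.imwrite('pics/c4.png',cv2.resize(a,None,fx=2,fy=2,interpolation=cv2.INTER_CUBIC))"
```

```text
[ 542.8 -292.    49.1] [  3.2  88.4 -27.8] 8.325 [ 22.4 -10.8 -10.1] -0.011214836209127771
pliers 0.88 [276.  76.] [ 570.5 -190.4    0. ]
handle_grip 0.73 [288. 246.] [ 527.6 -282.4   58. ]
lever_pad 0.28 [284. 248.] [ 525.4 -281.9   58. ]
```

View pics/c4.png

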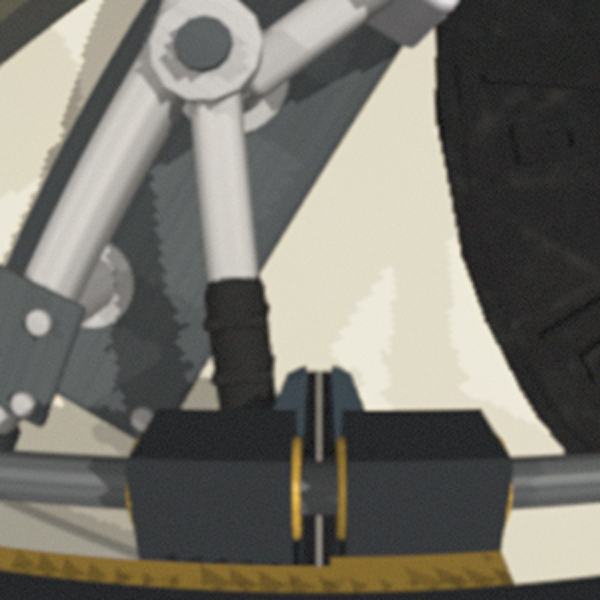

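drive_tool --pt "0.7 1.4 0 -11 6 -3 0" --pt "0.7 1.4 0 -12 6.5 -3.5 0"

```text
time_s: 8.98
ee_pos: [542.8, -292.0, 48.9]
ee_rot: [0.7, 88.3, -30.3]
force: [23.3, -11.8, -6.6]
gripper_width: 0.5
```

```bash
python3 tab.py 17.5 243 242 241 240 239 238 237 236 235 234 233 232 231
```

```text
8.975 [ 542.8 -292.    48.9] [ 23.3 -11.8  -6.6] az -31.0
now along 106.38211204025747 off 20.316823672248 Fn 26.15808273836232
243.0 turn 4.0 [-1.9  2.5]
242.0 turn 3.0 [-3.6  3.1]
241.0 turn 2.0 [-5.4  3.7]
240.0 turn 1.0 [-7.2  4.3]
239.0 turn -0.0 [-8.9  5. ]
238.0 turn -1.0 [-10.6   5.7]
237.0 turn -2.0 [-12.3   6.4]
236.0 turn -3.0 [-14.    7.2]
235.0 turn -4.0 [-15.7   8. ]
234.0 turn -5.0 [-17.4   8.8]
233.0 turn -6.0 [-19.    9.6]
232.0 turn -7.0 [-20.7  10.5]
231.0 turn -8.0 [-22.3  11.4]
```

drive_tool --pt "0.8 1.5 4 10 -3 -2 0" --pt "0.8 1.5 10 22 -4 -3 0" --pt "0.8 1.5 18 31 -3 -3 0" --pt "0.8 1.5 18 31 -3 -3 0" --pt "0.8 1.5 18 31 -3 -3 0"

```text
time_s: 9.6
ee_pos: [572.9, -294.7, 45.7]
ee_rot: [104.0, 89.8, 91.0]
force: [-0.2, -0.4, -0.3]
gripper_width: 0.5
```

```bash
python3 tab.py 17.5 258 257 256 254.5 253 251.5 250 248.5 247 245.5 244 242.5 241 239.5; python3 look.py w5
```

```text
9.6 [ 572.9 -294.7   45.7] [-0.2 -0.4 -0.3] az -13.1
now along 104.4391423318853 off 22.0557328273753 Fn -0.1014006111760873
258.0 turn 1.1 [-4.6  0.4]
257.0 turn 0.1 [-6.4  0.5]
256.0 turn -0.9 [-8.3  0.6]
254.5 turn -2.4 [-11.1   0.9]
253.0 turn -3.9 [-13.8   1.2]
251.5 turn -5.4 [-16.6   1.6]
250.0 turn -6.9 [-19.3   2.1]
248.5 turn -8.4 [-22.1   2.6]
247.0 turn -9.9 [-24.8   3.3]
245.5 turn -11.4 [-27.5   3.9]
244.0 turn -12.9 [-30.2   4.7]
242.5 turn -14.4 [-32.8   5.5]
241.0 turn -15.9 [-35.5   6.4]
239.5 turn -17.4 [-38.1   7.4]
[ 572.9 -294.7   45.7] [104.   89.8  91. ] 9.6 [-0.2 -0.4 -0.3] 0.5003986225271402
pliers 0.73 [284.  75.] [ 572.  -190.6    0. ]
moving_handle 0.65 [136. 279.] [ 446.6 -293.4   58. ]
lever_pad 0.66 [ 81. 174.] [ 432.8 -215.1   58. ]
plug_face 0.59 [367.   1.] [ 627.5 -169.1   58. ]
```

drive_tool --pt "0 0 0 -8 0.6 0 0" --pt "0 0 -1 -11 0.9 0 0" --pt "0 0 -2 -13.8 1.2 0 0" --pt "0 0 -3 -16.6 1.6 0 0" --pt "0.2 0.4 -4.5 -19.3 2.1 -0.5 0" --pt "0.3 0.6 -6 -22.1 2.6 -1 0" --pt "0.4 0.8 -7.5 -24.8 3.3 -1.5 0" --pt "0.4 0.8 -9 -27.5 3.9 -2 0" --pt "0.4 0.8 -10.5 -30.2 4.7 -2 0"

```text
time_s: 11.12
ee_pos: [547.6, -292.1, 45.4]
ee_rot: [129.1, 89.6, 105.5]
force: [5.8, -2.6, 3.3]
gripper_width: 0.6
```

```bash
python3 tab.py 17.5 246 244 242.5 241 239.5 238 236.5 235 233.5 232 230.5 229
```

```text
11.125 [ 547.6 -292.1   45.4] [ 5.8 -2.6  3.3] az -23.6
now along 105.40596197875786 off 19.112879529639343 Fn 6.3334557125902
246.0 turn -0.4 [-1.3  1. ]
244.0 turn -2.4 [-4.9  2. ]
242.5 turn -3.9 [-7.5  2.9]
241.0 turn -5.4 [-10.2   3.7]
239.5 turn -6.9 [-12.8   4.7]
238.0 turn -8.4 [-15.4   5.7]
236.5 turn -9.9 [-17.9   6.9]
235.0 turn -11.4 [-20.5   8. ]
233.5 turn -12.9 [-23.    9.3]
232.0 turn -14.4 [-25.4  10.6]
230.5 turn -15.9 [-27.9  11.9]
229.0 turn -17.4 [-30.3  13.3]
```

drive_tool --pt "0.2 0.4 -2 -7.5 2.9 0 0" --pt "0.2 0.4 -3.5 -10.2 3.7 0 0" --pt "0.3 0.6 -5 -12.8 4.7 -0.5 0" --pt "0.3 0.6 -6.5 -15.4 5.7 -0.5 0"

```text
time_s: 11.62
ee_pos: [537.5, -289.5, 46.4]
ee_rot: [117.5, 89.7, 87.4]
force: [11.5, -5.9, -1.4]
gripper_width: 0.4
```

```bash
python3 tab.py 17.5 242 241 240 239 238 237 236 235 234 233 232 231 230 229
```

```text
11.625 [ 537.5 -289.5   46.4] [11.5 -5.9 -1.4] az -30.1
now along 106.26095134136047 off 16.30453179190141 Fn 12.914550299144086
242.0 turn 2.1 [1.6 0.6]
241.0 turn 1.1 [-0.1  1.2]
240.0 turn 0.1 [-1.9  1.8]
239.0 turn -0.9 [-3.6  2.5]
238.0 turn -1.9 [-5.3  3.2]
237.0 turn -2.9 [-7.   3.9]
236.0 turn -3.9 [-8.7  4.6]
235.0 turn -4.9 [-10.4   5.4]
234.0 turn -5.9 [-12.1   6.2]
233.0 turn -6.9 [-13.7   7.1]
232.0 turn -7.9 [-15.4   8. ]
231.0 turn -8.9 [-17.    8.9]
230.0 turn -9.9 [-18.6   9.8]
229.0 turn -10.9 [-20.2  10.8]
```

drive_tool --pt "0.2 0.4 -1.5 -7.8 4.2 0 0" --pt "0.2 0.4 -3 -10.4 5.4 0 0" --pt "0.2 0.4 -4 -12.9 6.6 -0.5 0"

```text
time_s: 12.0
ee_pos: [526.4, -284.3, 46.4]
ee_rot: [145.0, 89.6, 110.8]
force: [3.5, -1.6, -0.7]
gripper_width: 0.5
```

```bash
python3 tab.py 17.5 239 238 237 236 235 234 233 232 231 230 229 228 227 226
```

```text
12.0 [ 526.4 -284.3   46.4] [ 3.5 -1.6 -0.7] az -34.2
now along 106.52763993100012 off 9.604099100021532 Fn 3.829729599806181
239.0 turn 3.2 [ 7.6 -2.8]
238.0 turn 2.2 [ 5.8 -2.1]
237.0 turn 1.2 [ 4.1 -1.3]
236.0 turn 0.2 [ 2.4 -0.6]
235.0 turn -0.8 [0.7 0.2]
234.0 turn -1.8 [-0.9  1. ]
233.0 turn -2.8 [-2.6  1.9]
232.0 turn -3.8 [-4.2  2.7]
231.0 turn -4.8 [-5.8  3.6]
230.0 turn -5.8 [-7.5  4.6]
229.0 turn -6.8 [-9.   5.5]
228.0 turn -7.8 [-10.6   6.5]
227.0 turn -8.8 [-12.2   7.5]
226.0 turn -9.8 [-13.7   8.6]
```

drive_tool --pt "0 0 -1.5 -2.2 1.3 0 0"

```text
time_s: 12.12
ee_pos: [523.1, -282.6, 45.9]
ee_rot: [157.2, 89.5, 121.4]
force: [0.2, 0.3, 0.2]
gripper_width: 0.5
```

```bash
python3 tab.py 17.5 235 234 233 232 231 230 229 228 227 226
```

```text
12.125 [ 523.1 -282.6   45.9] [0.2 0.3 0.2] az -35.8
now along 106.09548894811459 off 13.348921013070733 Fn 0.026860369033880366
235.0 turn 0.8 [ 4.  -1.5]
234.0 turn -0.2 [ 2.4 -0.7]
233.0 turn -1.2 [0.7 0.2]
232.0 turn -2.2 [-0.9  1. ]
231.0 turn -3.2 [-2.6  2. ]
230.0 turn -4.2 [-4.2  2.9]
229.0 turn -5.2 [-5.8  3.8]
228.0 turn -6.2 [-7.3  4.8]
227.0 turn -7.2 [-8.9  5.8]
226.0 turn -8.2 [-10.4   6.9]
```

drive_tool --pt "0 0 0 0 0 0 0" --pt "0 0 0 0 0 0 0"

```text
time_s: 12.38
ee_pos: [522.2, -282.1, 45.6]
ee_rot: [162.2, 89.4, 126.4]
force: [0.6, 0.2, 1.1]
gripper_width: 0.3
```

```bash
python3 look.py w6; python3 -c "
import cv2
a=cv2.imread('pics/w6.png')[0:300,160:460];cv2.imwrite('pics/c6.png',cv2.resize(a,None,fx=2,fy=2,interpolation=cv2.INTER_CUBIC))"
```

```text
[ 522.2 -282.1   45.6] [162.2  89.4 126.4] 12.375 [0.6 0.2 1.1] 0.33408735628444913
pliers 0.94 [298.  70.] [ 571.4 -188.9    0. ]
pliers 0.53 [280. 245.] [ 483.8 -283.9    0. ]
handle_grip 0.65 [277. 247.] [ 503.8 -267.6   58. ]
lever_pad 0.96 [139. 240.] [ 431.2 -214.    58. ]
```

View pics/c6.png

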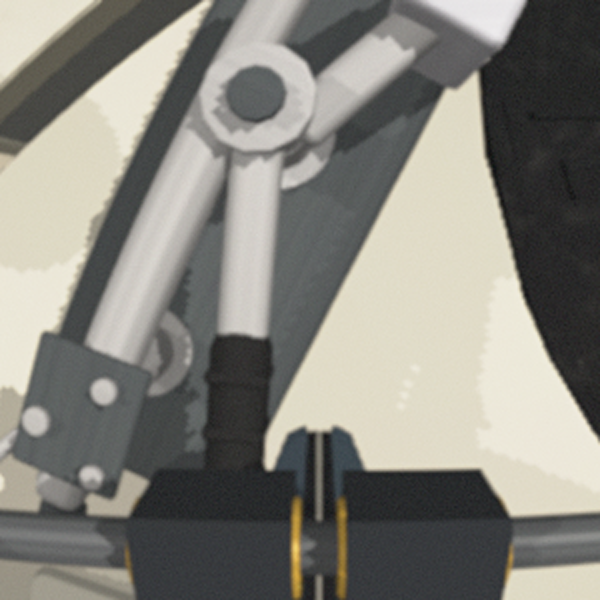

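drive_tool --pt "0 0 0 8 -7 0 0" --pt "0 0 0 20 -17 0 0" --pt "0 0 0 20 -17 50 0" --pt "0 0 9 20 -17 110 0" --pt "0 0 18 0 20 150 0" --pt "0 0 27 -30 60 150 0" --pt "0 0 36 -70 100 150 0" --pt "0 0 36 -95 122 150 0" --pt "0 0 36 -95 122 150 0" --pt "0 0 36 -95 122 150 0"

```text
time_s: 14.02
ee_pos: [429.3, -161.3, 196.4]
ee_rot: [159.0, 89.6, 159.2]
force: [0.1, -0.3, 0.2]
gripper_width: 0.4
```

```bash
python3 look.py w7; python3 tab.py 17.5 270
```

```text
[ 429.3 -161.3  196.4] [159.   89.6 159.2] 14.025 [ 0.1 -0.3  0.2] 0.4257194544237978
pliers 0.58 [432. 198.] [ 573.4 -188.6    0. ]
moving_handle 0.64 [452. 209.] [ 576.7 -185.9   58. ]
release_lever 0.48 [366. 239.] [ 479.4 -219.3   58. ]
release_lever 0.18 [492. 199.] [ 628.1 -173.9   58. ]
jaw_pad 0.55 [492. 202.] [ 628.6 -178.2   58. ]
plug_face 0.55 [494. 196.] [ 630.7 -170.9   58. ]
14.425 [ 428.3 -160.8  195.7] [-0.5 -1.   0.6] az 0.2
now along -27.184298604957068 off -144.74455407001142 Fn -0.4784625312525816
270.0 turn -0.2 [ 162.2 -132.2]
```

View pics/w7.png

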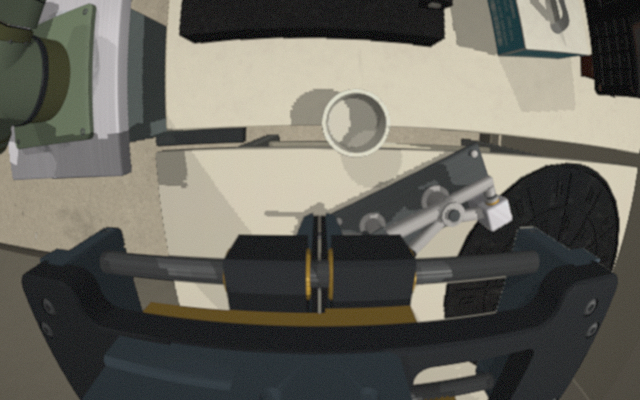

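drive_tool --pt "0 0 0 0 -3 -50 0" --pt "0 0 0 0 -6 -100 0" --pt "0 0 0 0 -8 -140 0" --pt "0 0 0 0 -11 -149 0" --pt "0 0 0 0 -16 -149 0" --pt "0 0 0 0 -19 -149 0" --pt "0 0 0 0 -22 -149 0" --pt "0 0 0 0 -25 -149 0"

```text
time_s: 15.42
ee_pos: [428.7, -186.2, 47.5]
ee_rot: [158.1, 89.5, 158.3]
force: [-1.1, -0.6, 0.0]
gripper_width: 0.5
```

```bash
python3 look.py w8
```

```text
[ 428.7 -186.2   47.5] [158.1  89.5 158.3] 15.425 [-1.1 -0.6  0. ] 0.5314574668857477
pliers 0.82 [492. 217.] [ 571.7 -189.3    0. ]
jaw_pad 0.57 [589. 220.] [ 630.2 -173.8   58. ]
plug_face 0.55 [587. 220.] [ 627.6 -173.5   58. ]
```

View pics/w8.png

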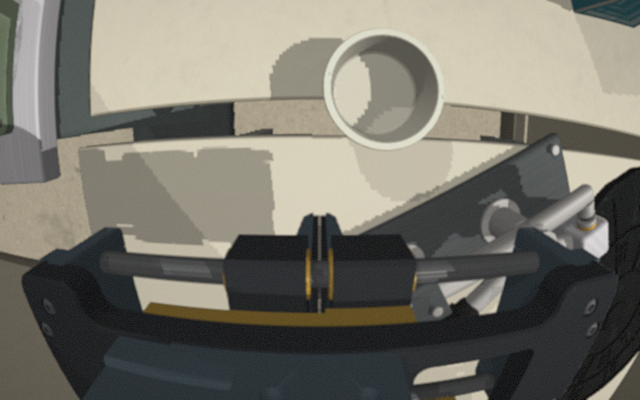

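drive_tool --pt "0 0 0 0 -3 -1 0" --pt "0 0 0 0 -6 -1 0" --pt "0 0 0 0 -9 -1 0" --pt "0 0 0 0 -12 -1 0"

```text
time_s: 16.32
ee_pos: [427.9, -197.4, 45.6]
ee_rot: [153.4, 89.4, 153.6]
force: [0.5, 2.3, 1.2]
gripper_width: 1.1
```

drive_tool --pt "0 0 0 0 -3.5 0 0" --pt "0 0 0 0 -6 0 0"

```text
time_s: 16.58
ee_pos: [428.0, -203.3, 45.6]
ee_rot: [150.4, 89.4, 150.5]
force: [0.9, 4.7, 0.7]
gripper_width: 0.5
```

drive_tool --pt "0 0 0 0 -3.5 0 0" --pt "0 0 0 0 -6 0 0"

```text
time_s: 16.82
ee_pos: [428.2, -209.5, 45.6]
ee_rot: [149.4, 89.4, 149.6]
force: [1.1, 3.1, 0.4]
gripper_width: 0.3
```

drive_tool --pt "0 0 0 0 -3 0 0" --pt "0 0 0 0 -5 0 0" --pt "0 0 0 0 -5 0 0"

```text
time_s: 17.2
ee_pos: [428.1, -214.6, 45.6]
ee_rot: [149.3, 89.4, 149.4]
force: [1.5, 4.6, 0.5]
gripper_width: 0.6
```

```bash
python3 look.py w9; python3 -c "
import cv2
a=cv2.imread('pics/w9.png')[100:400,360:640];cv2.imwrite('pics/c9.png',cv2.resize(a,None,fx=2,fy=2,interpolation=cv2.INTER_CUBIC))"
```

```text
[ 428.1 -214.6   45.6] [149.3  89.4 149.4] 17.2 [1.5 4.6 0.5] 0.6463024370706604
pliers 0.95 [501. 184.] [ 574.  -188.6    0. ]
handle_grip 0.7 [374.  54.] [ 455.4 -109.3   58. ]
release_lever 0.46 [404. 252.] [ 477.  -217.1   58. ]
jaw_pad 0.78 [593. 153.] [ 618.2 -152.4   58. ]
plug_face 0.69 [499. 184.] [ 533.3 -176.    58. ]
plug_face 0.47 [599. 184.] [ 630.2 -173.8   58. ]
```

View pics/c9.png

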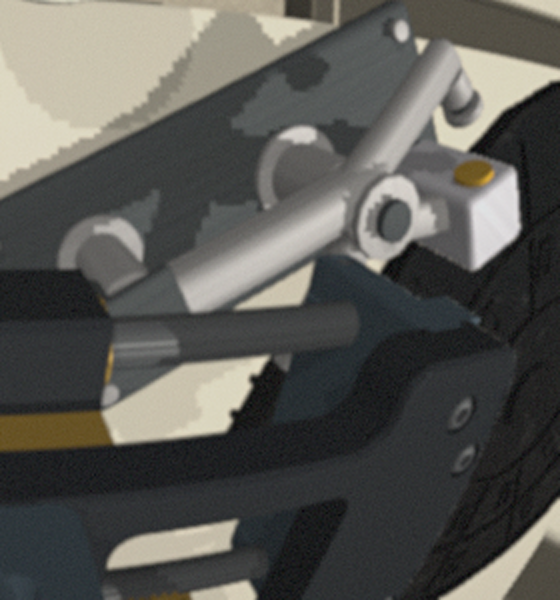

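drive_tool --pt "0 0 0 0 6 0 0" --pt "0 0 0 0 14 0 0" --pt "0 0 0 0 24 0 0" --pt "0 0 0 0 40 0 0" --pt "0 0 0 0 48 30 0" --pt "0 0 0 0 48 80 0" --pt "0 0 0 0 50 140 0" --pt "0 0 0 0 50 180 0" --pt "0 0 0 0 50 180 0" --pt "0 0 0 0 50 180 0"

```text
time_s: 18.85
ee_pos: [427.7, -163.8, 224.9]
ee_rot: [150.8, 89.3, 151.0]
force: [0.2, -0.4, -1.0]
gripper_width: 0.4
```

drive_tool --pt "0 0 0 20 -30 30 0" --pt "0 0 0 40 -70 50 0" --pt "0 0 0 60 -100 50 0" --pt "0 0 0 70 -115 50 0" --pt "0 0 0 70 -115 50 0" --pt "0 0 0 70 -115 50 0"

```text
time_s: 19.6
ee_pos: [496.9, -277.6, 274.2]
ee_rot: [149.3, 89.2, 149.5]
force: [-0.4, 0.1, -0.8]
gripper_width: 0.7
```

```bash
python3 look.py w10; python3 -c "
import cv2
a=cv2.imread('pics/w10.png')[60:240,200:470];cv2.imwrite('pics/c10.png',cv2.resize(a,None,fx=2.9,fy=2.9,interpolation=cv2.INTER_CUBIC))"
```

```text
[ 496.9 -277.6  274.2] [149.3  89.2 149.5] 19.6 [-0.4  0.1 -0.8] 0.7476789738303128
pliers 0.68 [375. 104.] [ 573.1 -186.4    0. ]
pliers 0.62 [267. 124.] [ 418.6 -216.7    0. ]
moving_handle 0.81 [383. 103.] [ 574.2 -187.6   58. ]
handle_grip 0.56 [359. 182.] [ 545.5 -288.5   58. ]
release_lever 0.56 [307. 127.] [ 479.2 -218.9   58. ]
lever_pad 0.67 [266. 121.] [ 428.4 -211.5   58. ]
lever_pad 0.41 [252. 234.] [ 403.  -361.8   58. ]
jaw_pad 0.5 [420.  76.] [ 621.6 -149.8   58. ]
plug_face 0.5 [425.  94.] [ 628.7 -172.9   58. ]
```

View pics/c10.png

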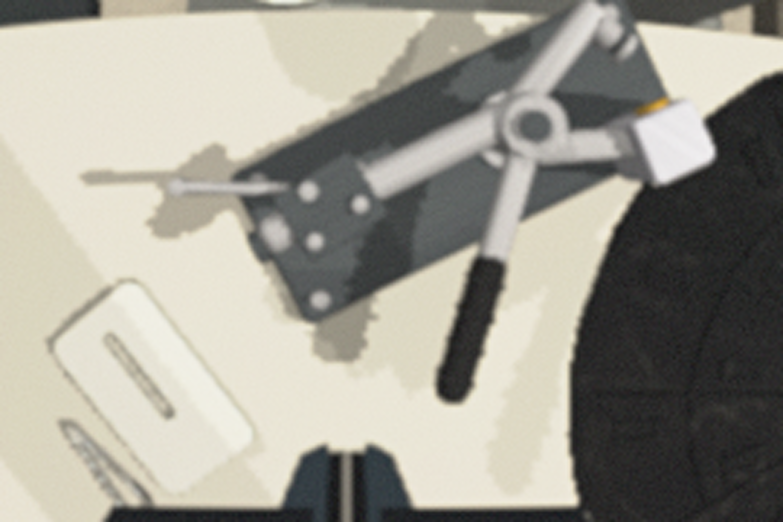

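The picture shows the handle splayed again, the jaw open, the plug head seated on the holder and the lever back at rest.

```bash
python3 -c "
from h import *
print(env.job_done())"
```

```text
the job is handed in; nothing more can be done
None
```

The plug is pressed home, the pliers are freed again, and I handed the job in at about 20 s of the 72 s allowed. No verdict came back.

- **Pressing the plug:** My first push stalled at about 26 N sideways (27 N in all, limit 35 N), because pausing let the handle stick. I backed off, let it spring back and pushed again without pausing. The readings I took on that second push were highest at about 13 N, then fell to about 4 N. The handle then snapped over about 0.36 rad from the fixed handle, and the force on the tool was about 0 N.
- **Hand off:** I then stayed clear of the pliers for well over a second. The camera showed the jaw still closed on the plug with nothing touching it.
- **Release:** I pushed the release lever in about 18 mm at its pad. The readings I took there were at most 5 N, and the next picture showed the jaw open.
- **Last check:** The final picture showed the handle splayed again, the jaw open, the plug's head against the holder and the lever back at rest. The lever pad read within 2–3 mm of where it started, which is as close as the camera can measure. I judged the plug's seating by eye because the camera cannot measure down to 0.8 mm. The slide frame and tweezers looked undisturbed. The other bystanders were not all checked at the end, but the arm stayed clear of them.

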